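# Fit the exhaust silencer to the valve block

### The job

Take the bronze exhaust silencer out of the blue spring clip on its stand (the clip gives way only sideways, through its open side). Then push its stem straight down into the free push-fit port of the valve block (the one without the red plug) until it clicks and locks fully home, with its steel flange down on the blue collar, and let go. Leave the other things on the bench as they are.

Things in the scene. Friction and masses are not known exactly. Their poses are not given: they have to be found in the camera images.
- silencer_grip (a point): Grip point on the silencer's axis half-way up its body, 90 mm above the stem tip, 25 mm below its top. The body, a bronze-coloured cylinder 22 mm in diameter from 65 to 115 mm above the tip, is the part to grip. z runs along the silencer from stem tip to top. It stands upright at the start.
- silencer: The silencer, a loose round part 115 mm long, about 90 g; origin at the centre of the stem's lower end (tip), z along it to the top. All heights from the tip: steel stem 16 mm in diameter up to 40 mm, with a nose cone (10 to 16 mm wide) over the lowest 6 mm and a locking groove from 10 to 18 mm; steel flange 26 mm wide from 40 to 45 mm. At the start its tip is 10 mm above the bench.
- silencer_neck (a point): Centre of the silencer's steel neck, 14 mm in diameter, from 45 to 65 mm above the tip (between flange and bronze body); this point is 55 mm above the tip. At the start the clip holds it here.
- clip_centre (a point): Point on the clip's axis, 65 mm above the bench. Blue spring clip, 58 to 72 mm above the bench, 12 mm to either side, open to the -x side of this frame; it reaches 10 mm in front of and 20 mm behind this point. Behind it an aluminium post, 30 mm wide, 74 mm high, 20 to 34 mm off. Foot plate 90 x 80 x 10 mm, from 20 mm in front. All fixed to the bench. z is up.
- clip_open_side (a point): Point 35 mm straight out of the clip's open side, at the clip's height: pull the silencer level from clip_centre to here. The jaws resist with up to about 10 N over the first 5 mm, then snap open. 30 mm out, the flange is clear of the clip and the silencer can be lifted. It cannot be lifted out straight up: its flange, under the clip, is too wide.
- open_mouth (a point): Centre of the top of the free port's blue collar, 77 mm above the bench; z is up. Collar 30 mm outer, 21 mm inner diameter, 6 mm high; below it a 17.5 mm bore with a 2.5 mm chamfer. Spring catches inside are met with the stem about 25 mm in; passing them takes about 15 N, then they snap into the groove and lock it for good. Fully home the flange lies on the collar.
- open_base (a point): Floor of the free port's bore, 42 mm below open_mouth; fully home, the stem tip is 2 mm above this point. z is up. The port is a black block 34 x 34 mm, 36 mm high without its collar, on an aluminium valve block 64 x 140 mm, 35 mm high, fixed to the bench.
- plugged_mouth (a point): Centre of the top of the blue collar of the other, like port, 76 mm from the free port on the same valve block; a red plug fills it and stands 8 mm above its collar. Not to be used.
- catch_a (a joint): Hidden spring catch in the free port, m: 0 when sprung fully in (port empty, or stem locked), up to 0.0024 while the stem holds it back.
- catch_b (a joint): The opposite spring catch in the free port, likewise.
- flux_jar: White flux jar, 48 mm diameter, 45 mm high; origin at the centre of its underside. A bystander.
- circuit_board: Dark circuit board module, 55 x 75 x 10 mm, lying flat; origin at the centre of its underside. A bystander.
- screwdriver: Yellow-handled screwdriver, lying. A bystander.
- tip_cleaner: Round brass tip cleaner pot, 74 mm diameter, 60 mm high; origin at the centre of its underside. A bystander.
- solder_spool: Green spool, 60 mm diameter, 40 mm high; origin at the centre of its underside. A bystander.
- parts_box: Green carton, 70 x 90 x 90 mm; origin at the centre of its underside. A bystander.
- wrench: Flat steel wrench 166 mm long, lying. A bystander.
Things that resemble listed ones, but are neither listed nor needed, are in the scene too. Leave any pink look-alike of the part that bears clip_centre alone. What is shaped like the silencer but white is not meant.

How it is judged:
On the way:
1. the silencer is pulled out of the clip (its neck more than 30 mm from the clip) (horizontal distance between silencer_neck and clip_centre above 0.03 m), for 0.1 s.
At the end, for the whole second after the job is handed in: The silencer is upright in the free port (axis within 4 mm and 0.08 rad of the port's), its stem tip within 2 mm of fully home, both catches sprung into its groove (under 1 mm from closed), released and at rest (z of silencer in the frame of open_base below 0.004 m and horizontal distance between silencer and open_base below 0.004 m and angle between the z axis of silencer_grip and the z axis of open_base, either way round below 0.08 rad and z of silencer_grip in the frame of open_base above 0.08 m and value of joint each of catch_a, catch_b below 0.001 m and linear speed of silencer below 0.02 m/s); the robot touches nothing.
It fails at once if another thing on the bench is moved by more than 30 mm (distance of any of flux_jar, circuit_board, screwdriver, tip_cleaner, solder_spool, parts_box, wrench from where it was at the start of the episode above 0.03 m).
It also fails if it takes over 51 s, if anything falls off the work surface, if the arm or the gripper's body presses on something with over 40 N, if the wrist force passes 120 N, or if a joint passes its speed limit or range.

### The arm

A 6-joint arm with a two-finger parallel gripper is mounted at the origin on the work surface. World frame = base frame: x ahead of the robot, y to its left, z up, the work surface at z = 0. Lengths are in m, angles in rad, forces in N, time in s.
With the tool pointing down it reaches from about 0.375 to 0.975 m from the base axis. Payload 3.8 kg.
Tool frame: the origin (TCP) lies midway between the tips of the shut fingers; the grasp point (between the pads) lies 19 mm behind it (manip.grip_point_offset is the distance from the TCP to the grasp point, in m); z points along the fingers, y is the line along which they close (so a half turn about z gives the same grasp; the last joint's range is limited). The gripper opens to 88 mm and grips with 3 to 60 N. Pads are 18 mm wide; open, the fingers measure 123 mm over their backs; the gripper's body (75 mm by 187 mm) begins 45 mm behind the grasp point.
Start: joints at [-1.18, 0.264, 1.604, -0, 1.274, -0.037], TCP at [0.28, -0.614, 0.239] pointing down, gripper open.
Joint ranges: [-2.63, 2.63], [-0.94, 2.18], [0.31, 2.57], [-1.31, 4.45], [0, 2.66], [-2.55, 2.55]. Speed limits (rad/s): [2.57, 2.57, 3.14, 3.14, 3.14, 3.14].

### API

Orientations are given as a rotation vector (axis times angle).
In Python, from cell import get_obs, eyes, workorder, manip gives the robot as it stands. The module is installed in compiled form; this text tells all that it offers.
- The arm moves only by the shell command python3 -m crank 'ROWS' [FORCE]. ROWS is a JSON object of lists of equal length, an entry for each row: "claw": the opening, from 0 (shut) to 1 (fully open); "linear": the shift along the tool's x, y, z in m, a list of three; "roll": the turn about the tool's z in rad. In form: {"claw": [claw, ...], "linear": [[x, y, z], ...], "roll": [roll, ...]}. A call has 1 to 20 rows; each row shifts and turns the commanded pose from where the row before left it, along the tool's axes as they then stand; what a row does not reach is not made up. A row lasts 1/10 s, in which the tool goes at most 50 mm and 8.59 degrees, less where a joint would pass 70% of its speed; a pose out of reach is approached as far as the arm can. A call is refused whole if a number of a shift passes 0.05 or a number of a turn 0.15, either way. A call with a gripper value outside its range is refused whole. The fingers move at their own pace and stop on an object; FORCE is the grip in N (left out, the last holds). Time passes only in rows, so rows that do not move let the fingers close. It gives the time, the measured TCP pose, the force and the opening at its end, in the units of the state.
- get_obs(): the state, without advancing time (a new reading comes with each control period).
- eyes.grab_frame(name): name is "scene" or "side" or "wrist"; returns (picture, depth): 400x640x3 uint8, red, green, blue; 400x640 float32, m along the optical axis (not along the pixel's ray), 0 where there is no reading.
- eyes.camera_model(name): a dict with "K" (3x3 intrinsics, pixels), "dist_coeffs" ([k1, k2, p1, p2, k3] as OpenCV has them; the pictures are not rectified), "pose" (4x4, takes a point from camera to world coordinates). Camera axes: x right, y up, looking along -z (the intrinsics and any distortion apply to the point x, -y, -z); pixel columns grow to the right and rows downward; lengths in m; the calibration is good to about 2 mm. A picture is of the moment at which its call begins: read the wrist's pose just before it. camera_model takes no time and is no camera call; for the wrist camera it gives the pose at the moment of the call.
- workorder.job_done(): hands the job in, once; it reports no verdict.
The state is a dict: "time": time; "joint_positions": joint angles; "qvel": joint speeds; "joint_efforts": joint torques, N m; "eef_pos": TCP position; "tool_rot": TCP orientation; "wrist_force": force on the tool from outside, world axes, zero at the start; "torque": the same for the moment, N m; "width": finger opening in m.
Only numpy, scipy, OpenCV 4.12 (cv2) and the standard library are available. Lean on these libraries where they do the work, as an engineer would, in place of code of your own. Each camera call takes 0.05 s, during which the arm holds its last target. There are 200 camera calls.

## Working session

There is one attempt and no reset: what is moved stays moved. The work goes in short steps, Python scripts to look and compute and a shell command to move; the robot and the scene stay as the last step left them, time stands still between calls to the robot, and variables do not carry over. Pictures are saved under pics/ and viewed, on a budget of 10 in all, crops included, one or two more only if the job needs it, and the job is handed in when it is done.

```bash
mkdir -p pics; cat > h.py <<'E'
import numpy as np, cv2
from cell import get_obs, eyes, workorder, manip
def rays(cam,uv,m=None):
    m=m or eyes.camera_model(cam); K=np.array(m["K"],float); d=np.array(m["dist_coeffs"],float); T=np.array(m["pose"])
    n=cv2.undistortPoints(np.array(uv,float).reshape(-1,1,2),K,d).reshape(-1,2)
    D=np.c_[n[:,0],-n[:,1],-np.ones(len(n))]@T[:3,:3].T
    return T[:3,3],D
def onplane(cam,uv,z,m=None):
    o,D=rays(cam,uv,m); return o+D*((z-o[2])/D[:,2])[:,None]
def cloud(cam,dep,m=None):
    h,w=dep.shape; u,v=np.meshgrid(np.arange(w),np.arange(h))
    o,D=rays(cam,np.c_[u.ravel(),v.ravel()],m)
    return (o+D*dep.reshape(-1,1)).reshape(h,w,3)
E
python3 - <<'E'
from h import *
im={}
for c in("scene","side","wrist"):
    m=eyes.camera_model(c)
    p,d=eyes.grab_frame(c); np.savez(f"{c}0.npz",p=p,d=d,pose=m["pose"]); im[c]=p
    cv2.imwrite(f"pics/{c}0.png",p[:,:,::-1])
    print(c,np.round(m["pose"],3).tolist(),np.round(m["K"],1).tolist(),m["dist_coeffs"])
o=get_obs();print({k:np.round(v,3).tolist() for k,v in o.items()})
E
```

```text
scene [[0.442, -0.635, 0.633, 1.285], [0.897, 0.3, -0.326, -0.384], [0.017, 0.712, 0.702, 0.901], [0.0, 0.0, 0.0, 1.0]] [[368.0, 0.0, 322.8], [0.0, 368.0, 198.5], [0.0, 0.0, 1.0]] [-0.04518276  0.          0.          0.          0.        ]
side [[-0.989, 0.089, -0.122, 0.423], [-0.151, -0.602, 0.784, 0.952], [-0.004, 0.793, 0.609, 0.843], [0.0, 0.0, 0.0, 1.0]] [[397.6, 0.0, 321.0], [0.0, 397.6, 202.3], [0.0, 0.0, 1.0]] [0.00384205 0.         0.         0.         0.        ]
wrist [[0.415, 0.871, 0.261, 0.347], [-0.91, 0.398, 0.118, -0.584], [-0.001, -0.286, 0.958, 0.383], [0.0, 0.0, 0.0, 1.0]] [[346.0, 0.0, 313.7], [0.0, 346.0, 198.6], [0.0, 0.0, 1.0]] [-0.05917335  0.          0.          0.          0.        ]
{'time': 0.15, 'joint_positions': [-1.18, 0.265, 1.605, -0.0, 1.274, -0.037], 'qvel': [-0.001, -0.002, -0.004, -0.0, -0.001, 0.0], 'joint_efforts': [0.001, -50.285, -35.747, 0.073, 0.025, -0.0], 'eef_pos': [0.28, -0.614, 0.238], 'tool_rot': [-3.068, -0.667, 0.001], 'wrist_force': [0.124, 0.117, -0.003], 'torque': [0.087, -0.03, -0.036], 'width': 0.088}
```

View pics/scene0.png

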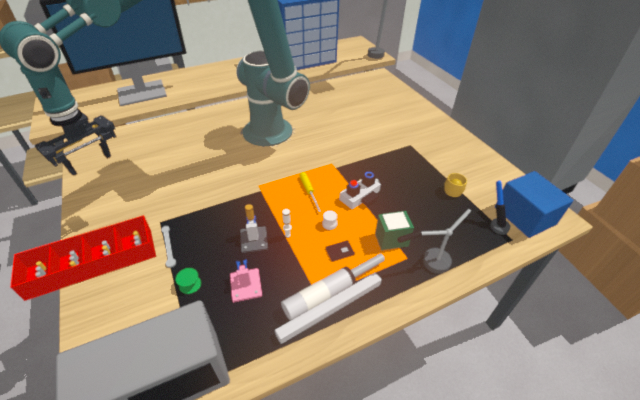

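View pics/side0.png

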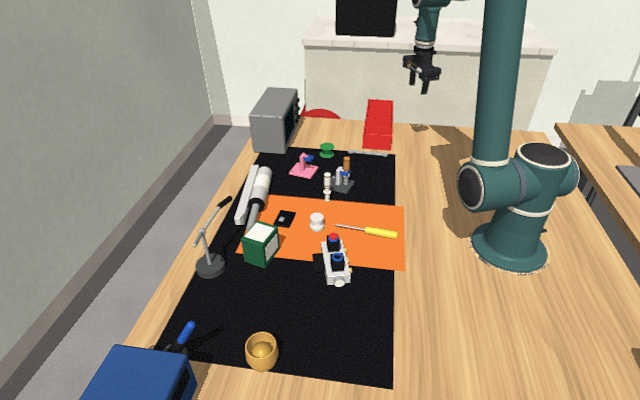

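The scene view shows the bronze silencer on a grey stand at (250,212). It could be confused with the white look-alike at (287,218) or the pink stand at (245,280). The valve block is at (360,190), with the red plug at (353,186) and the free port at (369,178). In the side view the bronze silencer is at (346,163), the red-plugged port at (333,240) and the free port at (338,260). By the description I choose the bronze one.

```bash
python3 - <<'E'
from h import *
S=np.load("scene0.npz");D=np.load("side0.npz")
def crop(p,u,v,w=80,h=60): return cv2.resize(p[v:v+h,u:u+w],(400,300),interpolation=cv2.INTER_CUBIC)
out=np.vstack([np.hstack([crop(S["p"],220,198),crop(S["p"],325,160)]),np.hstack([crop(D["p"],305,145),crop(D["p"],300,228)])])
cv2.imwrite("pics/c1.png",out[:,:,::-1])
for c,Z in(("scene",S),("side",D)):
    hsv=cv2.cvtColor(Z["p"],cv2.COLOR_RGB2HSV); C=cloud(c,Z["d"],{"K":eyes.camera_model(c)["K"],"dist_coeffs":eyes.camera_model(c)["dist_coeffs"],"pose":Z["pose"]})
    wins={"bronze":((235,195,265,225) if c=="scene" else (335,150,358,180),(5,25),120,50),
     "blue":((225,195,275,255) if c=="scene" else (325,150,365,200),(100,130),120,30),
     "pblue":((335,165,390,210) if c=="scene" else (315,225,360,290),(100,130),120,30),
     "pred":((335,165,390,210) if c=="scene" else (315,225,360,290),(0,6),150,80)}
    for n,(w,hr,s,v) in wins.items():
        M=np.zeros(hsv.shape[:2],bool);M[w[1]:w[3],w[0]:w[2]]=1
        M&=(hsv[...,0]>=hr[0])&(hsv[...,0]<=hr[1])&(hsv[...,1]>s)&(hsv[...,2]>v)
        k,l,st,ce=cv2.connectedComponentsWithStats(M.astype(np.uint8))
        for i in range(1,k):
            if st[i,4]>8:
                P=C[(l==i)&(Z["d"]>0)]; print(c,n,st[i],ce[i].round(1),np.median(P,0).round(3),P.min(0).round(3),P.max(0).round(3))
E
```

```text
scene bronze [244 195  21  30 358] [255.8 208.9] [ 0.437 -0.193  0.001] [ 0.357 -0.248 -0.005] [ 0.533 -0.145  0.128]
scene pred [350 179   7   7  33] [353.2 181.6] [0.519 0.123 0.085] [ 0.426  0.11  -0.002] [0.535 0.188 0.089]
side bronze [343 156   7  15  96] [346.  162.8] [ 0.521 -0.231  0.101] [ 0.509 -0.46  -0.004] [ 0.546 -0.222  0.125]
side blue [340 169  11   7  36] [345.  172.6] [ 0.52  -0.229  0.065] [ 0.507 -0.36  -0.001] [ 0.539 -0.219  0.074]
side pblue [327 236  12   6  33] [331.8 239.2] [0.521 0.129 0.073] [0.504 0.111 0.068] [0.537 0.137 0.079]
side pblue [331 253  12   9  75] [336.7 257. ] [0.499 0.192 0.074] [0.485 0.175 0.059] [0.516 0.209 0.08 ]
side pred [330 233   7   6  36] [332.9 235.5] [0.519 0.124 0.084] [ 0.51   0.017 -0.001] [0.528 0.133 0.087]
```

View pics/c1.png

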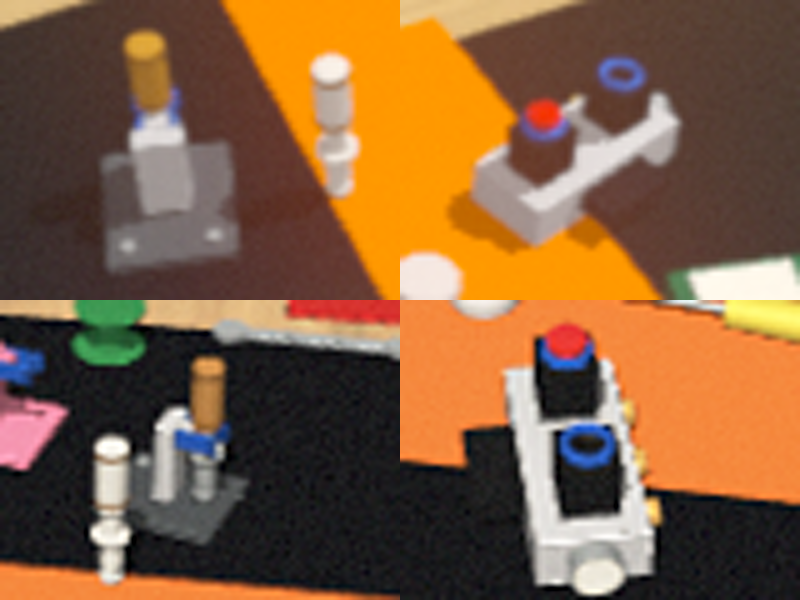

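Crop 1 confirms the bronze silencer at the blue clip on the grey stand. The free port has an open blue ring, and the other has the red plug. I'll move over the stand now.

```bash
python3 -m crank '{"claw":[1,1,1,1,1,1,1,1,1,1,1,1,1,1,1,1,1,1,1,1],"linear":[[0.0295,-0.021,-0.0035],[0.0295,-0.021,-0.0035],[0.0295,-0.021,-0.0035],[0.0295,-0.021,-0.0035],[0.0295,-0.021,-0.0035],[0.0295,-0.021,-0.0035],[0.0295,-0.021,-0.0035],[0.0295,-0.021,-0.0035],[0.0295,-0.021,-0.0035],[0.0295,-0.021,-0.0035],[0.0295,-0.021,-0.0035],[0.0295,-0.021,-0.0035],[0,0,0],[0,0,0],[0,0,0],[0,0,0],[0,0,0],[0,0,0],[0,0,0],[0,0,0]],"roll":[0,0,0,0,0,0,0,0,0,0,0,-0.14,-0.14,-0.14,-0.14,-0.14,-0.14,-0.14,-0.14,0]}' 40
python3 - <<'E'
from h import *
m=eyes.camera_model("wrist"); print({k:np.round(get_obs()[k],3).tolist() for k in("eef_pos","tool_rot","joint_positions")})
p,d=eyes.grab_frame("wrist"); np.savez("wrist1.npz",p=p,d=d,pose=m["pose"]); cv2.imwrite("pics/w1.png",p[:,:,::-1])
E
```

```text
time: 2.15
eef_pos: [0.4974, -0.2379, 0.2804]
tool_rot: [-2.246, -2.196, 0.0]
wrist_force: [-0.7, -0.4, 0.2]
width: 0.0883
{'eef_pos': [0.497, -0.238, 0.28], 'tool_rot': [-2.246, -2.196, 0.0], 'joint_positions': [-0.491, 0.006, 1.818, -0.0, 1.318, -0.469]}
```

View pics/w1.png

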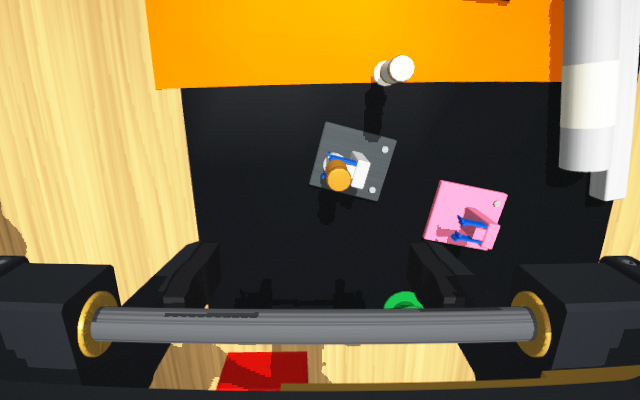

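The wrist view shows the bronze top at (339,180), the stand's foot plate around (352,162) with its post on the right, the white look-alike at (395,70) and the pink stand at (466,215).

```bash
python3 - <<'E'
from h import *
m=dict(eyes.camera_model("wrist")); Z=np.load("wrist1.npz"); m["pose"]=Z["pose"]
p=Z["p"];d=Z["d"];C=cloud("wrist",d,m); hsv=cv2.cvtColor(p,cv2.COLOR_RGB2HSV)
W=np.zeros(d.shape,bool);W[110:215,295:410]=1
br=W&(hsv[...,0]>=8)&(hsv[...,0]<=25)&(hsv[...,1]>120)&(hsv[...,2]>60)
P=C[br];print("bronze",br.sum(),P[:,2].max())
top=br&(C[...,2]>.118)&(C[...,2]<.132);T=C[top];print("topz",np.median(T[:,2]),"n",top.sum(),"mid",(T.min(0)+T.max(0))/2,T.mean(0),np.ptp(T,axis=0))
c,r=cv2.minEnclosingCircle(np.argwhere(top)[:,::-1].astype(np.float32)); print(c,r,onplane("wrist",[c],.125,m))
pl=W&(C[...,2]>.006)&(C[...,2]<.016); cn,_=cv2.findContours(pl.astype(np.uint8),0,2); cn=max(cn,key=cv2.contourArea)
X=onplane("wrist",cn.reshape(-1,2),.010,m)[:,:2].astype(np.float32); print("plate",cv2.minAreaRect(X))
ps=W&(C[...,2]>.070)&(C[...,2]<.078)&(hsv[...,1]<60); print("post",ps.sum(),C[ps].mean(0),cv2.minAreaRect(C[ps][:,:2].astype(np.float32)))
bl=W&(hsv[...,0]>100)&(hsv[...,0]<130)&(hsv[...,1]>120)&(C[...,2]>.055)&(C[...,2]<.08); print("clip",bl.sum(),C[bl].mean(0),cv2.minAreaRect(C[bl][:,:2].astype(np.float32)))
S=np.load("side0.npz")
E
```

```text
bronze 642 0.42616787001315637
topz 0.12463516105227312 n 485 mid [ 0.51946661 -0.23725045  0.12238854] [ 0.51942001 -0.2368845   0.12429179] [0.02178359 0.02144726 0.00854126]
(338.23077392578125, 178.3076934814453) 12.434306144714355 [[ 0.51939691 -0.23663111  0.125     ]]
plate ((0.5437919497489929, -0.24414470791816711), (0.08010153472423553, 0.08993614464998245), 74.29500579833984)
post 437 [ 0.54419031 -0.24398273  0.073399  ] ((0.5410113334655762, -0.24387383460998535), (0.03004642017185688, 0.023830445483326912), 74.48277282714844)
clip 143 [ 0.52422675 -0.23164587  0.06869925] ((0.5239791870117188, -0.23904389142990112), (0.027212832123041153, 0.03152772784233093), 73.02669525146484)
```

```bash
python3 -m crank '{"claw":[1,1,1,1,1,1,1,1,1,1,1,1],"linear":[[0,0,0],[0,0,0],[0.0034,0.0105,0.02],[0.0034,0.0104,0.02],[0,0,0.025],[0,0,0.025],[0,0,0.025],[0,0,0.025],[0,0,0.025],[0,0,0.02],[0,0,0.0104],[0,0,0]],"roll":[0.126,0.126,0,0,0,0,0,0,0,0,0,0]}' 45
python3 - <<'E'
from h import *
from scipy.spatial.transform import Rotation as R
o=get_obs();r=R.from_rotvec(o["tool_rot"]).as_matrix();print(o["eef_pos"],r.round(3).tolist(),"need in tool",r.T@(np.array([.5194,-.2370,.085])-o["eef_pos"]),o["wrist_force"],o["time"])
E
```

```text
time: 3.4
eef_pos: [0.5182, -0.2365, 0.0835]
tool_rot: [-2.504, -1.892, 0.003]
wrist_force: [-1.0, -0.4, -0.5]
width: 0.0881
[ 0.51822867 -0.23649667  0.08350415] [[0.273, 0.962, -0.003], [0.962, -0.273, 0.002], [0.001, -0.004, -1.0]] need in tool [-0.00016301  0.00125889 -0.00150051] [-1.04644057 -0.41482339 -0.48476878] 3.4
```

```bash
python3 -m crank '{"claw":[1,0,0,0,0,0,0,0,0,0,0,0],"linear":[[0,0.0012,-0.001],[0,0,0],[0,0,0],[0,0,0],[0,0,0],[0,0,0],[0,0,0],[0,0,0],[0,0,0],[0,0,0],[0,0,0],[0,0,0]],"roll":[0,0,0,0,0,0,0,0,0,0,0,0]}' 45
```

```text
time: 4.6
eef_pos: [0.5203, -0.2373, 0.0862]
tool_rot: [-2.504, -1.896, 0.001]
wrist_force: [-1.9, 0.0, 1.6]
width: 0.0209
```

Gripped at 21 mm width, which matches the body. Now I'll pull level along tool -y.

```bash
python3 -m crank '{"claw":[0,0,0,0,0,0,0,0,0,0,0,0,0,0],"linear":[[0,-0.002,0],[0,-0.002,0],[0,-0.002,0],[0,-0.003,0],[0,-0.003,0],[0,-0.003,0],[0,-0.004,0],[0,-0.004,0],[0,-0.004,0],[0,-0.005,0],[0,-0.005,0],[0,-0.005,0],[0,0,0],[0,0,0]],"roll":[0,0,0,0,0,0,0,0,0,0,0,0,0,0]}' 45
python3 - <<'E'
from h import *
m=eyes.camera_model("wrist")
p,d=eyes.grab_frame("wrist"); np.savez("wrist2.npz",p=p,d=d,pose=m["pose"])
q,e=eyes.grab_frame("side"); np.savez("side2.npz",p=q,d=e)
a=cv2.resize(p,(640,400));b=cv2.resize(q[130:210,300:400],(250,200),interpolation=cv2.INTER_CUBIC)
a[:200,390:]=b;cv2.imwrite("pics/w2.png",a[:,:,::-1])
E
```

```text
time: 6.0
eef_pos: [0.4802, -0.226, 0.0864]
tool_rot: [2.505, 1.896, 0.0]
wrist_force: [0.6, 0.9, -0.6]
width: 0.0212
```

View pics/w2.png

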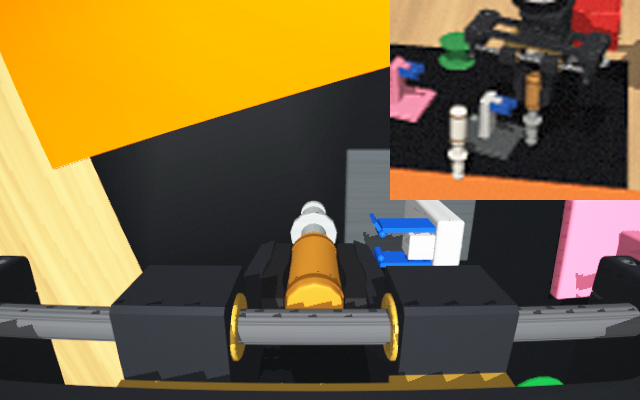

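The picture shows the silencer upright between the fingers at about (315,265), with the clip empty at (405,240). Next I'll lift it and carry it to a viewpoint short of the port.

```bash
python3 -m crank '{"claw":[0,0,0,0,0,0,0,0,0,0,0,0,0,0,0,0,0,0,0],"linear":[[0,0,-0.02],[0,0,-0.035],[0,0,-0.04],[0,0,-0.04],[0.01,-0.003,-0.03],[0.02,-0.006,-0.01],[0.03,-0.009,0],[0.03,-0.009,0],[0.03,-0.009,0],[0.03,-0.009,0],[0.03,-0.009,0],[0.03,-0.009,0],[0.03,-0.009,0],[0.03,-0.009,0],[0.025,-0.007,0],[0.015,-0.005,0],[0.007,-0.002,0],[0,0,0],[0,0,0]],"roll":[0,0,0,0,0,0,0,0,0,0,0,0,0,0,0,0,0,0,0]}' 45
python3 - <<'E'
from h import *
m=eyes.camera_model("wrist"); print({k:np.round(get_obs()[k],3).tolist() for k in("eef_pos","tool_rot","joint_positions")})
p,d=eyes.grab_frame("wrist"); np.savez("wrist3.npz",p=p,d=d,pose=m["pose"]); cv2.imwrite("pics/w3.png",p[:,:,::-1])
q,e=eyes.grab_frame("side"); np.savez("side3.npz",p=q,d=e)
E
```

```text
time: 8.0
eef_pos: [0.475, 0.1044, 0.2613]
tool_rot: [2.505, 1.896, -0.001]
wrist_force: [0.6, -0.1, -2.7]
width: 0.021
{'eef_pos': [0.475, 0.104, 0.261], 'tool_rot': [2.505, 1.896, -0.001], 'joint_positions': [0.165, -0.113, 1.966, -0.001, 1.289, 0.44]}
```

View pics/w3.png

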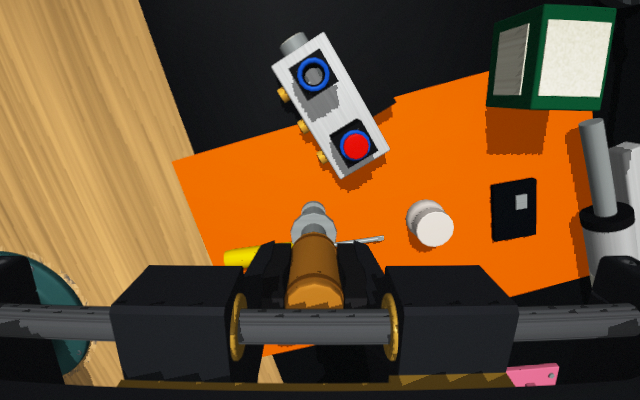

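The wrist view shows the free port ring at (313,74), the red plug at (356,145), and the held silencer with its flange at (314,225) and stem nose at (314,206).

```bash
python3 - <<'E'
from h import *
from scipy.spatial.transform import Rotation as R
from scipy.optimize import least_squares
m=dict(eyes.camera_model("wrist")); Z=np.load("wrist3.npz"); m["pose"]=Z["pose"]
p=Z["p"];d=Z["d"];C=cloud("wrist",d,m); hsv=cv2.cvtColor(p,cv2.COLOR_RGB2HSV)
o=get_obs();r=R.from_rotvec(o["tool_rot"]).as_matrix();t=np.array(o["eef_pos"])
b=(hsv[...,0]>100)&(hsv[...,0]<130)&(hsv[...,1]>120)&(hsv[...,2]>60);b[:, :290]=0;b[:,340:]=0;b[:45]=0;b[105:]=0
cn,_=cv2.findContours(b.astype(np.uint8),cv2.RETR_CCOMP,cv2.CHAIN_APPROX_NONE)
for c in cn:
  if len(c)>20:
    e=cv2.fitEllipse(c); print("ellipse",np.round(e[0],2),np.round(e[1],1),onplane("wrist",[e[0]],.077,m).round(4))
    X=onplane("wrist",c.reshape(-1,2),.077,m); f=least_squares(lambda q:np.hypot(X[:,0]-q[0],X[:,1]-q[1])-q[2],[*X.mean(0)[:2],.015],loss="soft_l1",f_scale=.0005).x; print("circle",f.round(4))
Q=C[b];print("collar z",np.percentile(Q[:,2],[10,50,90]).round(4),"mid",((Q.min(0)+Q.max(0))/2).round(4))
# side view ring
for n in("side0.npz","side3.npz"):
    S=np.load(n);h2=cv2.cvtColor(S["p"],cv2.COLOR_RGB2HSV);g=(h2[...,0]>100)&(h2[...,0]<130)&(h2[...,1]>120)&(h2[...,2]>30);W=np.zeros_like(g);W[248:270,325:350]=1;g&=W
    cc=max(cv2.findContours(g.astype(np.uint8),0,1)[0],key=cv2.contourArea);e=cv2.fitEllipse(cc)[0]
    o1,d1=rays("side",[e]);d1=d1[0]
    cw=max(cn,key=len);ew=cv2.fitEllipse(cw)[0];o2,d2=rays("wrist",[ew],m);d2=d2[0]
    s=np.linalg.lstsq(np.c_[d1,-d2],o2-o1,rcond=None)[0];a,bb=o1+s[0]*d1,o2+s[1]*d2;print("2view",a.round(4),bb.round(4))
# silencer in tool frame
L=(C-t)@r
w=np.zeros(d.shape,bool);w[195:260,285:345]=1;w&=(d>0)&(L[...,2]<.09)&(L[...,2]>-.06)
gr=w&(hsv[...,1]<60)
print("grey z range",np.percentile(L[gr][:,2],[2,50,98]).round(4))
for z0 in np.arange(.0,.085,.005):
    k=gr&(L[...,2]>=z0)&(L[...,2]<z0+.005)
    if k.sum()>15: print(round(z0,3),k.sum(),L[k].min(0).round(4),L[k].max(0).round(4),"ymid",((L[k][:,1].min()+L[k][:,1].max())/2).round(4))
br=w&(hsv[...,0]>=8)&(hsv[...,0]<=25)&(hsv[...,1]>100)&(np.abs(L[...,0])<.02)
print("bronze",L[br].min(0).round(4),L[br].max(0).round(4))
E
```

```text
ellipse [312.96  73.73] [32.1 33.6] [[0.4998 0.193  0.077 ]]
circle [0.4998 0.1929 0.0145]
ellipse [313.17  74.06] [23.1 23.9] [[0.4999 0.1927 0.077 ]]
circle [0.4999 0.1926 0.0104]
collar z [0.0723 0.0765 0.0777] mid [0.4999 0.1916 0.2375]
2view [0.499  0.1932 0.0726] [0.4999 0.1932 0.0726]
2view [0.499  0.1932 0.0726] [0.4999 0.1932 0.0726]
grey z range [-0.0142  0.0313  0.0672]
0.02 70 [ 0.0036 -0.0059  0.0202] [0.007  0.0057 0.0249] ymid -0.0001
0.025 90 [ 0.0017 -0.0089  0.025 ] [0.0093 0.0069 0.03  ] ymid -0.001
0.03 712 [-0.0052 -0.0123  0.03  ] [0.0128 0.0121 0.035 ] ymid -0.0001
0.05 43 [ 0.005  -0.0063  0.0503] [0.0077 0.006  0.0548] ymid -0.0001
0.055 36 [ 0.0039 -0.007   0.055 ] [0.0078 0.0061 0.0589] ymid -0.0005
0.065 106 [ 0.0009 -0.0073  0.065 ] [0.0079 0.007  0.0693] ymid -0.0002
bronze [-0.0036 -0.013  -0.0206] [0.0112 0.0127 0.0707]
```

```bash
python3 -m crank '{"claw":[0,0,0,0,0,0,0,0,0,0,0,0],"linear":[[0.01,0,0],[0.02,0,0],[0.025,0,0.01],[0.02,0,0.02],[0.0118,0,0.02],[0.005,0,0.02],[0,0,0.015],[0,0,0.011],[0,0,0],[0,0,0],[0,0,0],[0,0,0]],"roll":[0,0,0,0,0,0,0,0,0,0,0,0]}' 45
python3 - <<'E'
from h import *
from scipy.spatial.transform import Rotation as R
m=eyes.camera_model("wrist"); o=get_obs(); r=R.from_rotvec(o["tool_rot"]).as_matrix();t=np.array(o["eef_pos"])
print(t,r[:,2],"to port in tool",r.T@(np.array([.4999,.1928,.077])-t))
p,d=eyes.grab_frame("wrist"); np.savez("wrist4.npz",p=p,d=d,pose=m["pose"])
q,e=eyes.grab_frame("side"); s,_=eyes.grab_frame("scene")
a=p[130:330,220:420];out=np.hstack([cv2.resize(x,(400,400),interpolation=cv2.INTER_CUBIC) for x in (a,q[205:285,295:375])]);
cv2.imwrite("pics/w4.png",out[:,:,::-1])
C=cloud("wrist",d,m);hsv=cv2.cvtColor(p,cv2.COLOR_RGB2HSV)
b=(hsv[...,0]>100)&(hsv[...,0]<130)&(hsv[...,1]>120)&(hsv[...,2]>60);v,u=np.nonzero(b)
print(len(v),u.min(),u.max(),v.min(),v.max());Q=C[b];Q=Q[np.hypot(Q[:,0]-.5,Q[:,1]-.193)<.025];print(Q.min(0),Q.max(0))
E
```

```text
time: 9.3
eef_pos: [0.5007, 0.1932, 0.1666]
tool_rot: [2.505, 1.895, 0.003]
wrist_force: [0.7, -0.4, -1.0]
width: 0.0209
[0.50066178 0.19321547 0.1665773 ] [ 2.12594970e-03  7.21856919e-04 -9.99997480e-01] to port in tool [-0.00072101 -0.00078573  0.08957515]
594 291 333 181 216
[0.48406095 0.17844113 0.03434022] [0.51472203 0.20772327 0.07917753]
```

View pics/w4.png

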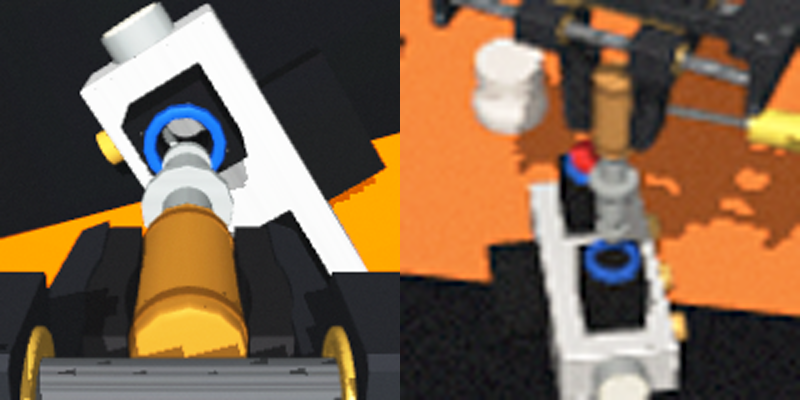

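The picture shows the stem nose at crop (188,155), just above the blue ring at (185,140), with an offset of about 0.8 mm. I'll correct that and enter the bore gently.

```bash
python3 -m crank '{"claw":[0,0,0,0,0,0,0,0,0,0,0,0,0,0],"linear":[[-0.0007,-0.0008,0],[0,0,0],[0,0,0.005],[0,0,0.005],[0,0,0.003],[0,0,0.003],[0,0,0.003],[0,0,0.003],[0,0,0.003],[0,0,0.003],[0,0,0.003],[0,0,0.002],[0,0,0],[0,0,0]],"roll":[0,0,0,0,0,0,0,0,0,0,0,0,0,0]}' 50; python3 -c "
from h import *
print(get_obs()['torque'])"
```

```text
time: 10.85
eef_pos: [0.499, 0.1927, 0.1323]
tool_rot: [2.505, 1.896, 0.0]
wrist_force: [2.0, 0.5, -2.6]
width: 0.0205
[ 0.02471099 -0.32618674  0.0237445 ]
```

```bash
python3 -m crank '{"claw":[0,0,0,0,0,0,0,0,0,0,0],"linear":[[0,0.0008,0.002],[0,0,0.002],[0,0,0.002],[0,0,0.002],[0,0,0.002],[0,0,0.002],[0,0,0.002],[0,0,0.002],[0,0,0.002],[0,0,0.001],[0,0,0]],"roll":[0,0,0,0,0,0,0,0,0,0,0]}' 60; python3 -c "
from h import *
print(get_obs()['torque'])"
```

```text
time: 11.95
eef_pos: [0.4997, 0.1926, 0.1132]
tool_rot: [-2.505, -1.896, -0.0]
wrist_force: [-0.5, 0.5, 2.0]
width: 0.0206
[ 0.14151995 -0.07008991  0.00757199]
```

```bash
python3 -m crank '{"claw":[0,0,0,0],"linear":[[0,0,0.001],[0,0,0.001],[0,0,0.001],[0,0,0]],"roll":[0,0,0,0]}' 60; python3 - <<'E'
from h import *
m=eyes.camera_model("wrist");p,d=eyes.grab_frame("wrist");q,e=eyes.grab_frame("side")
out=np.hstack([cv2.resize(x,(400,400),interpolation=cv2.INTER_CUBIC) for x in (p[130:330,220:420],q[205:285,295:375])]);cv2.imwrite("pics/w5.png",out[:,:,::-1])
E
```

```text
time: 12.35
eef_pos: [0.5001, 0.1929, 0.1131]
tool_rot: [-2.505, -1.896, -0.001]
wrist_force: [-6.6, -1.1, 19.6]
width: 0.0202
```

View pics/w5.png

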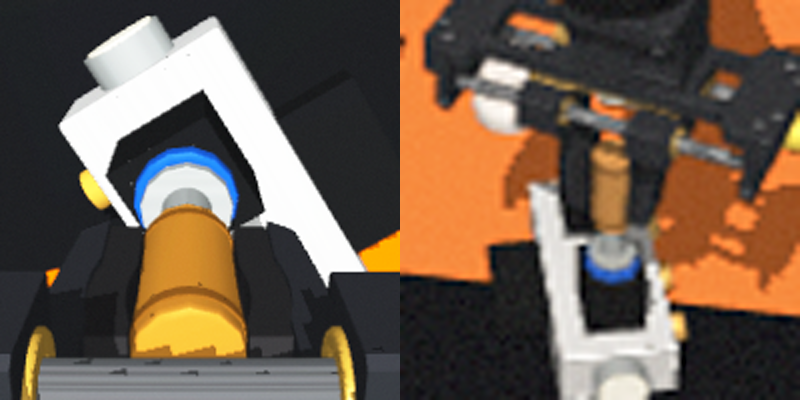

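The flange lies on the collar and the push meets a hard stop at 20 N. I'll tug gently to prove the lock.

```bash
python3 -m crank '{"claw":[0,0,0,0,0,0],"linear":[[0,0,-0.001],[0,0,-0.001],[0,0,-0.001],[0,0,-0.001],[0,0,-0.001],[0,0,0]],"roll":[0,0,0,0,0,0]}' 60
```

```text
time: 13.05
eef_pos: [0.4996, 0.1924, 0.1149]
tool_rot: [-2.505, -1.896, 0.001]
wrist_force: [1.1, 1.9, -1.0]
width: 0.0206
```

It rose 1.8 mm at 1 N, which could be groove play. I'll tug a little further.

```bash
python3 -m crank '{"claw":[0,0,0,0],"linear":[[0,0,-0.001],[0,0,-0.001],[0,0,-0.001],[0,0,0]],"roll":[0,0,0,0]}' 60
```

```text
time: 13.45
eef_pos: [0.4989, 0.192, 0.1162]
tool_rot: [-2.505, -1.896, 0.003]
wrist_force: [5.0, 0.5, -14.4]
width: 0.0208
```

The tug is resisted at 14 N, so it is locked. I'll push it back home, then relax and release.

```bash
python3 -m crank '{"claw":[0,0,0,0,0,0],"linear":[[0,0,0.002],[0,0,0.002],[0,0,0.002],[0,0,0.001],[0,0,0.001],[0,0,0]],"roll":[0,0,0,0,0,0]}' 60
```

```text
time: 14.05
eef_pos: [0.5, 0.1928, 0.1131]
tool_rot: [-2.505, -1.896, -0.001]
wrist_force: [-4.7, -1.1, 12.0]
width: 0.0205
```

```bash
python3 -m crank '{"claw":[0,0,0.5,1,1,1,1,1,1,1,1,1,1,1,1,1,1,1],"linear":[[0,0,-0.0015],[0,0,0],[0,0,0],[0,0,0],[0,0,0],[0,0,0],[0,0,0],[0,0,0],[0,0,0],[0,0,-0.02],[0,0,-0.04],[0,0,-0.04],[0,0,-0.04],[0,0,-0.02],[-0.03,0,0],[-0.04,0,0],[-0.02,0,0],[0,0,0]],"roll":[0,0,0,0,0,0,0,0,0,0,0,0,0,0,0,0,0,0]}'
python3 - <<'E'
from h import *
m=eyes.camera_model("wrist");p,d=eyes.grab_frame("wrist");q,e=eyes.grab_frame("side")
C=cloud("wrist",d,m);hsv=cv2.cvtColor(p,cv2.COLOR_RGB2HSV)
n=np.hypot(C[...,0]-.5,C[...,1]-.193)<.03
t=n&(C[...,2]>.13)&(d>0)
T=C[t&(C[...,2]>.145)&(C[...,2]<.16)];print(len(T),"top z",np.median(T[:,2]),"mid",(T.min(0)+T.max(0))/2,"expect .152")
print({k:np.round(get_obs()[k],3).tolist() for k in("eef_pos","wrist_force","width","time")})
out=np.hstack([cv2.resize(p,(400,250)),cv2.resize(q[150:300,230:430],(400,250))]);cv2.imwrite("pics/w6.png",out[:,:,::-1])
E
```

```text
time: 15.85
eef_pos: [0.4746, 0.104, 0.272]
tool_rot: [2.507, 1.892, -0.0]
wrist_force: [0.4, 0.8, -0.1]
width: 0.0884
765 top z 0.15154893741581027 mid [0.49975945 0.19180144 0.14968892] expect .152
{'eef_pos': [0.475, 0.106, 0.272], 'wrist_force': [0.041, 0.546, -0.269], 'width': 0.088, 'time': 15.95}
```

View pics/w6.png

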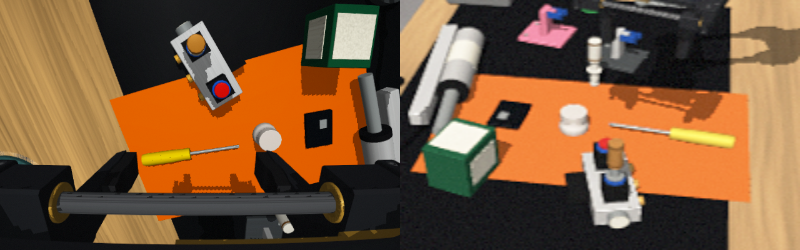

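The silencer stands in the free port with its top at 151.5 mm (152 mm expected) and its axis within about 1 mm. The gripper is clear and the bystanders are in place.

```bash
python3 -c "
from h import *
workorder.job_done()"
```

```text
the job is handed in; nothing more can be done
```

The silencer is out of the clip, locked in the free port and released, and the job was handed in at about 16 s of the 51 s allowed. I pulled it about 42 mm level out of the clip's open side, carried it to the free port and pushed it straight down.

**Seating:** The flange lay on the blue collar, and the push met a hard stop at about 20 N.

**Lock:** A tug rose 1.8 mm at only about 1 N, which I took as play in the groove. It then resisted at about 14 N, so I judged it locked and pushed it home again. I couldn't read the catches themselves.

**Final look:** After release the silencer's top was at 151.5 mm (152 mm expected), with its axis within about 1 mm of the port's. The gripper was clear, and the bystanders in view looked unmoved; I did not measure them.

**Disagreement:** Crossing the wrist and side views put the collar at 73 mm, against 77 mm in the task text. The wrist depth gave 76.5 mm and the push stopped where 77 mm predicted, so I used 77 mm.

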